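Load a centrifuge bucket and hold it ready by its bail

ROBOT

A 6-joint arm with a two-finger parallel gripper is mounted at the origin on the work surface; the furniture and walls round the work are solid. World frame = base frame: x ahead of the robot, y to its left, z up, the work surface at z = 0. Lengths are in mm, angles in rad, forces in N, time in s.
With the tool pointing down it reaches from about 350 to 775 mm from the base axis. Payload 7.3 kg.
Tool frame: the origin (TCP) lies between the finger pads, 19 mm behind the fingertips; this is the grasp point; z points along the fingers, y is the line along which they close (so a half turn about z gives the same grasp; the last joint's range is limited). The gripper opens to 92 mm and grips with 3 to 60 N. Pads are 19 mm wide; open, the fingers measure 130 mm over their backs; the gripper's body (75 mm by 190 mm) begins 47 mm behind the grasp point.
Start: joints at [-1.479, 0.342, 1.524, -0, 1.275, -0.146], TCP at [123.693, -510.238, 245.541] pointing down, gripper open.
Joint ranges: [-2.53, 2.53], [-0.77, 2.02], [0.04, 2.7], [-1, 4.14], [0.28, 2.66], [-3.11, 3.11]. Speed limits (rad/s): [2.57, 2.57, 3.14, 3.14, 3.14, 3.14].

INTERFACE

Orientations are given as [roll, pitch, yaw] about the fixed x, y, z axes, in that order (R = Rz(yaw) Ry(pitch) Rx(roll)).
In Python, from plant import get_obs, vision, workorder gives the robot as it stands.
- The arm moves only by the shell command python3 -m pendant 'ROWS' [OPENING]. ROWS is a JSON object of lists of equal length, an entry for each row: "dp": the shift along the tool's x, y, z in m, a list of three; "rotation": the turn, a rotation vector about the tool's x, y, z in rad, a list of three. A call has 1 to 8 rows; each row is the pose to reach, as a shift and turn from the pose commanded when the call began, along the tool's axes at that moment; what a row does not reach only later rows make up. A row lasts 1/8 s, in which the tool goes at most 62.5 mm and 10.7 degrees, less where a joint would pass 70% of its speed; a pose out of reach is approached as far as the arm can. A call with a gripper value outside its range is refused whole. OPENING is the finger opening in m, from 0 to 0.0918, set as the call begins (- or left out, the last holds). The fingers move at their own pace and stop on an object; the grip force is fixed at half the most. Time passes only in rows, so rows that repeat a pose let the fingers close. It gives the time, the measured TCP pose, the force, the opening and the grip force at its end, in the units of the state.
- get_obs(): the state, without advancing time (a new reading comes with each control period).
- vision.capture(name): name is "scene" or "side" or "wrist"; returns a dict with "pixels" (384x512x3 uint8, red, green, blue), "vfov" (degrees; the focal length in pixels is half the picture's height over the tangent of half this angle, whatever the lens; pixels are square), "cx", "cy" (the principal point, pixels), "pose" (4x4, takes a point from camera to world coordinates); the wrist camera has in their place "T_tool_cam" (4x4, takes a point from camera to tool coordinates, whose origin is the TCP and whose axes are the flange's). Camera axes: x right, y up, looking along -z (the intrinsics and any distortion apply to the point x, -y, -z); pixel columns grow to the right and rows downward; lengths in mm; the calibration is good to about 2 mm. A picture is of the moment at which its call begins: read the wrist's pose just before it. There is no depth.
- workorder.close_job(): hands the job in; it is judged then, once.
The state is a dict: "time": time; "joint_positions": joint angles; "dq": joint speeds; "tau": joint torques, N m; "tool_pos": TCP position; "tcp_rot": TCP orientation; "contact_force": force on the tool from outside, world axes, zero at the start; "moment": the same for the moment, N m; "grip_width": finger opening in mm; "finger_force": force on a finger pad.
Only numpy, scipy, OpenCV 4.12 (cv2) and the standard library are available. Lean on these libraries where they do the work, as an engineer would, in place of code of your own. Each camera call takes 0.05 s, during which the arm holds its last target. There are 200 camera calls.

TASK

Make the centrifuge bucket ready for the rotor: lower (do not drop) the adapter sleeve whose bore takes the tube into the standing bucket and the tube, cap up, into that sleeve, each right down to the floor. Then swing the bucket's bail handle up, grip it by the middle of its black sleeve, lift the loaded bucket between 15 and 20 cm clear of the bench, upright and without swinging, and finish while still holding it there, steady and level. Leave the other adapter, the blue-capped bottle and the timer where they stand.

Things in the scene. Friction and masses are not known exactly. Their poses are not given: they have to be found in the camera images.
- bucket: swing-out centrifuge bucket, a bare aluminium round cup, loose, 0.4 kg, standing on the bench. Origin: centre of its underside, z up. 62 mm high; bore 56 mm across (60 mm in the top 8 mm), floor 6 mm above the origin; outside 64 mm across, 69 mm at the rim, with flat cheeks and bail pivots on its +y and -y sides (72 mm over the cheeks). The bail hangs down on its +x side at the start
- bail (a joint): angle of the bucket's wire bail about the pivot axis, which is parallel to the bucket's y axis, crosses its z axis and lies 54 mm above its underside: 0 = bail straight up over the mouth, positive = swung down towards the bucket's +x side, 1.35 = resting on its stop; swings freely on both sides with little friction. The bail is 84 mm wide between leg centres, wire 5.6 mm thick
- bail_grip (a point): middle of the black round sleeve on the bail's cross bar (the sleeve turns freely round the wire, so it can be gripped firmly while the bail swings): 12 mm thick, 56 mm long, lying parallel to the bucket's y axis, 110 mm from the pivot axis. With the bail up it is 164 mm above the bucket's underside; at rest about 78 mm above the bench and 107 mm from the bucket's axis
- adapter_wide: grey plastic reducing sleeve with closed floor, open at the top, loose, 0.07 kg: 52 mm outside, 90 mm high, bore 38 mm, floor 6 mm thick. Takes the tube. Origin: centre of its underside, z up. Seated in the bucket it stands 34 mm proud of the bucket's rim, its origin 6 mm above the bucket's
- adapter_narrow: the other sleeve: same outside (52 mm, 90 mm high) and colour but a narrow bore of 18 mm that the tube cannot enter; to be left alone. Origin: centre of its underside
- tube: closed 50 ml plastic centrifuge tube standing cap up on its foot, round, 34 mm across over its height, 114 mm high, 0.065 kg. Origin: centre of its underside, z up. Seated in the sleeve its origin is 6 mm above the sleeve's and it stands 30 mm proud of the sleeve
- bottle_buffer: white bottle with a blue cap, 56 mm across, 105 mm high, behind the fixed vortex mixer on the right (mixer 132 mm high, about 190 x 125 mm, standing 0.46 m ahead and 0.20 m to the right of the robot; carry things over or round it); leave the bottle alone. Origin: centre of its underside
- timer: flat white lab timer, 66x66x17 mm; leave alone. Origin: centre of its underside

How it is judged:
By the outcome, as a careful person would: the job done as asked, in the order asked, and still so for the second after the job is handed in, while the arm keeps its last pose, push and grip.
It also fails if it takes over 72 s, if anything falls off the work surface, if the arm or the gripper's body presses on something with over 40 N, if the wrist force passes 120 N, or if a joint passes its speed limit or range.

## Working session

There is one attempt and no reset: what is moved stays moved. The work goes in short steps, Python scripts to look and compute and a shell command to move; the robot and the scene stay as the last step left them, time stands still between calls to the robot, and variables do not carry over. Pictures are saved under pics/ and viewed, at most 10 in all, crops included, and the job is handed in when it is done.

```bash
ls; mkdir -p pics; python3 - <<'E'
from plant import get_obs, vision
import cv2
o=get_obs();print(o)
for n in ("scene","side"):
    d=vision.capture(n);print(n,{k:v for k,v in d.items() if k!="pixels"})
    cv2.imwrite(f"pics/{n}0.png",cv2.resize(d["pixels"][:,:,::-1],(800,600),interpolation=cv2.INTER_CUBIC))
E
```

```text
pics
{'time': 0.0, 'joint_positions': array([-1.47901248e+00,  3.42694685e-01,  1.52501820e+00, -2.30974031e-05,
        1.27536965e+00, -1.45987099e-01]), 'dq': array([-0.00055777,  0.0003893 , -0.00071649,  0.00017901,  0.00092816,
        0.00086682]), 'tau': array([ 2.74768363e-04, -4.31243134e+01, -2.44217330e+01,  7.18441908e-02,
        5.60308888e-02, -1.06371911e-04]), 'tool_pos': array([ 123.6440819 , -509.84932737,  244.85907027]), 'tcp_rot': array([-3.14011541e+00, -1.94879295e-04,  2.37777539e-01]), 'contact_force': array([ 0.40916354,  0.36311685, -0.16058316]), 'moment': array([-0.03700585, -0.01863766,  0.03262738]), 'finger_force': 0.0, 'grip_width': 91.87422840263747}
scene {'vfov': 50.35728590193948, 'cx': 261.5074656603535, 'cy': 194.10588012833313, 'pose': array([[-6.34415023e-01,  4.67368609e-01, -6.15698110e-01,
        -1.74230469e+02],
       [-7.72985421e-01, -3.87013783e-01,  5.02706546e-01,
         4.29123207e+02],
       [-3.33439582e-03,  7.94850247e-01,  6.06796479e-01,
         7.54556307e+02],
       [ 0.00000000e+00,  0.00000000e+00,  0.00000000e+00,
         1.00000000e+00]])}
side {'vfov': 45.581590259968024, 'cx': 249.8070217142135, 'cy': 188.76415424940174, 'pose': array([[-8.93781330e-01,  2.30173036e-01, -3.84935458e-01,
         6.07190201e+01],
       [-4.48095098e-01, -4.94869676e-01,  7.44523194e-01,
         6.99479399e+02],
       [-1.91237215e-02,  8.37928623e-01,  5.45444687e-01,
         7.31033418e+02],
       [ 0.00000000e+00,  0.00000000e+00,  0.00000000e+00,
         1.00000000e+00]])}
```

View pics/scene0.png

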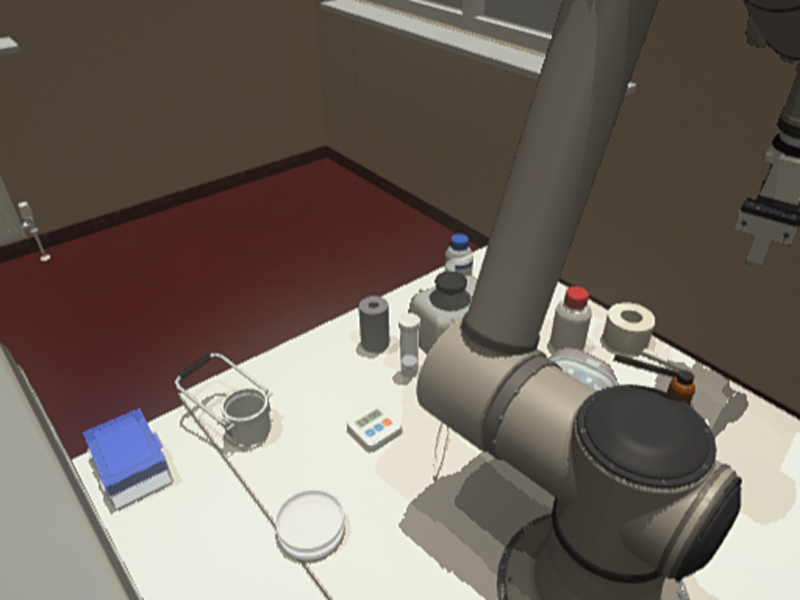

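View pics/side0.png

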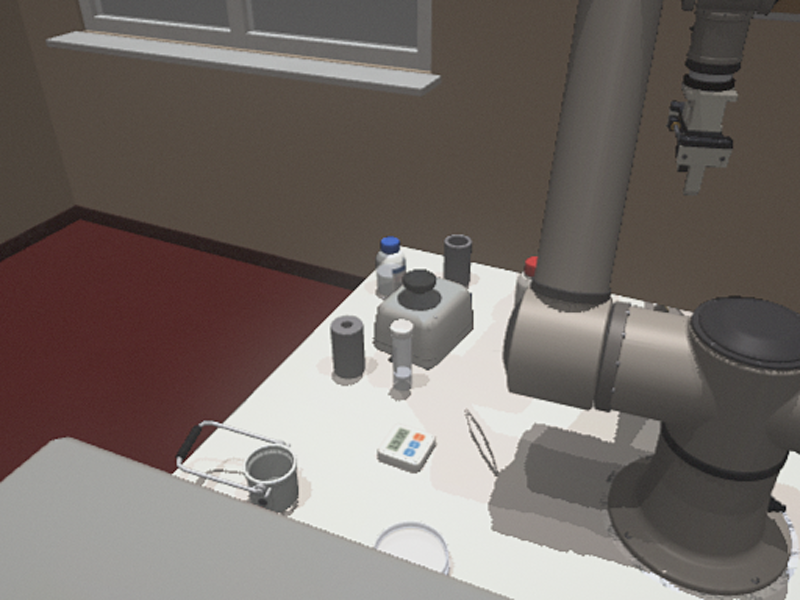

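The scene picture shows the narrow adapter's top at (374,303), the tube cap at (410,320) and the bucket rim at (246,403). The side picture shows the wide adapter's top at (458,241), behind the mixer, narrow top (347,325), tube cap (401,326), bucket rim (271,463) and bail sleeve (189,443).

```bash
cat > h.py <<'E'
import numpy as np, cv2
from plant import get_obs, vision
from scipy.spatial.transform import Rotation as R
def ray(d,u,v,T):
    f=192/np.tan(np.radians(d["vfov"]/2))
    return T[:3,3], T[:3,:3]@np.array([(u-d["cx"])/f,-(v-d["cy"])/f,-1])
def onz(d,u,v,z,T=None):
    p,r=ray(d,u,v,d["pose"] if T is None else T); return p+r*(z-p[2])/r[2]
def toolT():
    o=get_obs();T=np.eye(4);T[:3,:3]=R.from_euler("xyz",o["tcp_rot"]).as_matrix();T[:3,3]=o["tool_pos"];return T
def shot(name,fn,size=(800,600)):
    T=toolT();d=vision.capture(name)
    if name=="wrist": d["pose"]=T@d["T_tool_cam"]
    np.save(fn+"_pose.npy",d["pose"])
    cv2.imwrite(fn+".png",cv2.resize(d["pixels"][:,:,::-1],size,interpolation=cv2.INTER_CUBIC));return d
E
python3 - <<'E'
from h import *
s=800/512
P={"scene":[("narrow",374,303,90),("tube",410,320,114),("bucket",246,403,62),("bailgrip",200,366,78),("bottle",459,241,105),("timer",374,428,17)],
"side":[("wide",458,241,90),("narrow",347,325,90),("tube",401,326,114),("bucket",271,463,62),("bailgrip",189,443,78),("bottle",390,243,105),("timer",406,445,17)]}
for c in P:
    d=vision.capture(c)
    for n,u,v,z in P[c]: print(c,n,onz(d,(u+.5)/s-.5,(v+.5)/s-.5,z).round(0))
d=vision.capture("wrist");print(d["T_tool_cam"].round(3),d["vfov"],d["cx"],d["cy"])
E
```

```text
scene narrow [540. -76.  90.]
scene tube [441. -75. 114.]
scene bucket [495. 197.  62.]
scene bailgrip [596. 219.  78.]
scene bottle [ 577. -309.  105.]
scene timer [367.  56.  17.]
side wide [ 482. -393.   90.]
side narrow [537. -71.  90.]
side tube [445. -74. 114.]
side bucket [496. 199.  62.]
side bailgrip [600. 228.  78.]
side bottle [ 581. -310.  105.]
side timer [375.  56.  17.]
[[ 2.00000e-03  9.67000e-01  2.56000e-01  6.92990e+01]
 [ 1.00000e+00 -2.00000e-03 -0.00000e+00  6.52000e-01]
 [ 0.00000e+00  2.56000e-01 -9.67000e-01 -1.38315e+02]
 [ 0.00000e+00  0.00000e+00  0.00000e+00  1.00000e+00]] 61.47340507620893 250.88321148535746 195.1188287318784
```

```bash
python3 -m pendant '{"dp":[[0.047,-0.004,0],[0.094,-0.007,0],[0.141,-0.011,0],[0.188,-0.015,0],[0.235,-0.018,0],[0.282,-0.022,0],[0.329,-0.025,0],[0.3756,-0.0292,0]],"rotation":[[0,0,-0.167],[0,0,-0.333],[0,0,-0.5],[0,0,-0.667],[0,0,-0.833],[0,0,-1],[0,0,-1.167],[0,0,-1.333]]}' && python3 -m pendant '{"dp":[[0,0,0],[0,0,0]],"rotation":[[0,0,0],[0,0,0]]}'
python3 - <<'E'
from h import *
d=shot("wrist","pics/w1"); o=get_obs();print(o["tool_pos"],o["tcp_rot"],o["joint_positions"])
E
```

```text
time: 1.25
tool_pos: [483.2, -392.7, 245.3]
tcp_rot: [-3.141, -0.0, 1.576]
contact_force: [0.3, -0.5, 0.1]
grip_width: 91.7
finger_force: 0.0
time: 1.5
tool_pos: [481.4, -393.4, 245.1]
tcp_rot: [-3.141, -0.0, 1.57]
contact_force: [-1.2, -0.4, -0.2]
grip_width: 91.5
finger_force: 0.0
[ 480.93508607 -393.73388252  245.37365114] [-3.14082293e+00 -8.74271875e-05  1.56898270e+00] [-8.09019920e-01  5.23046925e-01  1.23613732e+00 -5.04428158e-04
  1.38300387e+00 -8.07112004e-01]
```

View pics/w1.png

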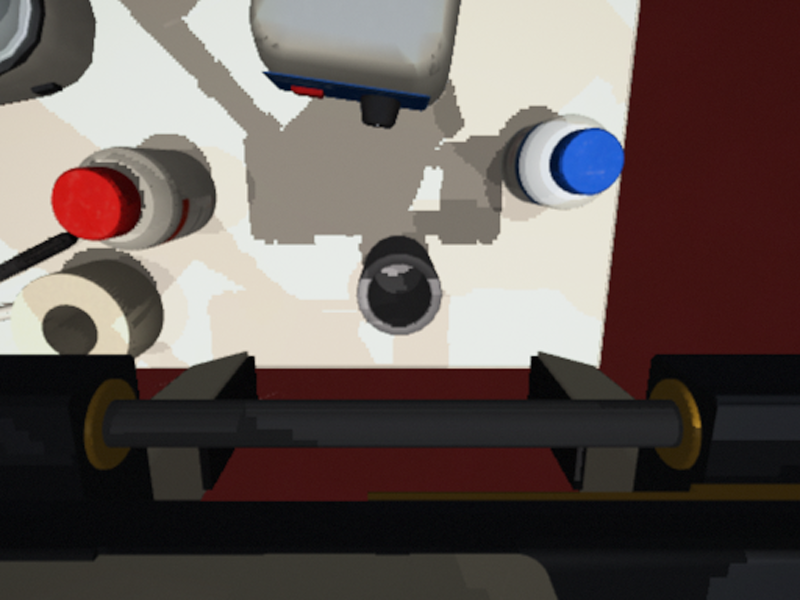

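The wide-bore adapter's rim is centred at (399,293), outer width 84 px and bore 62 px (0.74 = 38/52, so it is the wide one). The space around it for the fingers is free.

```bash
python3 - <<'E'
from h import *
d=vision.capture("wrist");T=toolT();C=np.load("pics/w1_pose.npy");s=800/512
q=lambda u,v,z:onz(d,(u+.5)/s-.5,(v+.5)/s-.5,z,C)
for p in [(399,293),(357,293),(441,293),(399,252),(399,334)]: print(q(*p,90).round(1))
print("blue",q(590,161,105).round(1),"mixer",q(350,108,40).round(1),q(270,75,132).round(1))
p=q(399,293,90);p[2]=80;print("dp tool",(T[:3,:3].T@(p-T[:3,3])).round(1),T[:3,3])
E
```

```text
[ 486.1 -395.3   90. ]
[ 461.  -395.3   90. ]
[ 511.2 -395.3   90. ]
[ 486.  -370.6   90. ]
[ 486.2 -421.    90. ]
blue [ 586.9 -319.6  105. ] mixer [ 455.  -285.9   40. ] [ 425.8 -282.2  132. ]
dp tool [ -1.3   5.4 165.5] [ 480.75397909 -393.95160475  245.54792358]
```

```bash
python3 -m pendant '{"dp":[[-0.001,0.005,0.03],[-0.001,0.0054,0.06],[-0.001,0.0054,0.09],[-0.001,0.0054,0.115],[-0.001,0.0054,0.135],[-0.001,0.0054,0.15],[-0.001,0.0054,0.16],[-0.001,0.0054,0.1655]],"rotation":[[0,0,0],[0,0,0],[0,0,0],[0,0,0],[0,0,0],[0,0,0],[0,0,0],[0,0,0]]}' && python3 -m pendant '{"dp":[[0,0,0],[0,0,0],[0,0,0],[0,0,0],[0,0,0],[0,0,0]],"rotation":[[0,0,0],[0,0,0],[0,0,0],[0,0,0],[0,0,0],[0,0,0]]}' 0.04
```

```text
time: 2.6
tool_pos: [487.1, -394.7, 79.9]
tcp_rot: [3.141, 0.0, 1.57]
contact_force: [-0.2, -0.4, 0.3]
grip_width: 91.8
finger_force: 0.0
time: 3.35
tool_pos: [487.3, -394.4, 80.2]
tcp_rot: [3.141, 0.0, 1.571]
contact_force: [-0.2, 0.2, 1.4]
grip_width: 52.2
finger_force: 29.9
```

```bash
python3 -m pendant '{"dp":[[0,0,-0.01],[0,0,-0.04],[0,0,-0.085],[0,0,-0.13],[0,0,-0.175],[0,0,-0.205],[0.01,0,-0.22],[0.04,0,-0.22]],"rotation":[[0,0,0],[0,0,0],[0,0,0],[0,0,0],[0,0,0],[0,0,0],[0,0,0],[0,0,0]]}' && python3 -m pendant '{"dp":[[0.055,0.001,0],[0.11,0.002,0],[0.165,0.003,0],[0.22,0.004,0],[0.275,0.005,0],[0.33,0.006,0],[0.385,0.007,0],[0.425,0.008,0]],"rotation":[[0,0,0],[0,0,0],[0,0,0],[0,0,0],[0,0,0],[0,0,0],[0,0,0],[0,0,0]]}' && python3 -m pendant '{"dp":[[0.015,0,0],[0.018,0,0],[0.018,0,0],[0.018,0,0]],"rotation":[[0,0,0],[0,0,0],[0,0,0],[0,0,0]]}'
python3 - <<'E'
from h import *
d=shot("wrist","pics/w2"); o=get_obs();print(o["tool_pos"],o["tcp_rot"],o["grip_width"])
E
```

```text
time: 4.35
tool_pos: [487.1, -354.4, 300.6]
tcp_rot: [3.141, 0.001, 1.569]
contact_force: [0.7, 0.8, -1.4]
grip_width: 52.1
finger_force: 29.9
time: 5.35
tool_pos: [494.0, 73.3, 299.4]
tcp_rot: [-3.14, -0.0, 1.572]
contact_force: [0.4, -0.6, -0.7]
grip_width: 52.2
finger_force: 29.9
time: 5.85
tool_pos: [495.3, 87.5, 299.9]
tcp_rot: [-3.141, 0.0, 1.569]
contact_force: [0.3, -0.6, -0.9]
grip_width: 52.1
finger_force: 29.9
[495.33840047  87.5251979  299.92880888] [-3.14142654e+00  3.38851965e-04  1.56912204e+00] 52.104194132123105
```

View pics/w2.png

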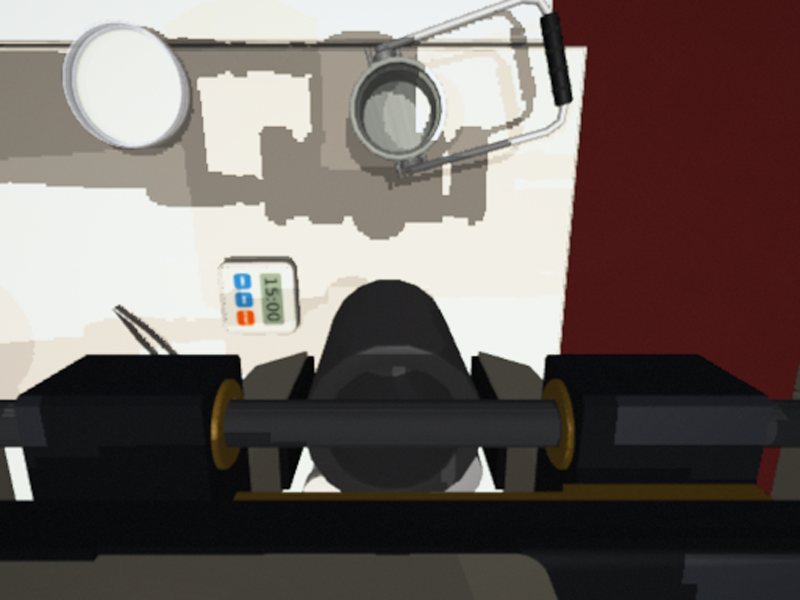

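The bucket rim is seen at about (396,108), bail to the right with its black sleeve from (548,15) to (563,102). I enlarge the crop to read it closely.

```bash
python3 - <<'E'
import cv2
i=cv2.imread("pics/w2.png")[0:200,320:600]
cv2.imwrite("pics/w2c.png",cv2.resize(i,None,fx=2.8,fy=2.8,interpolation=cv2.INTER_CUBIC))
E
```

```text
(no output)
```

View pics/w2c.png

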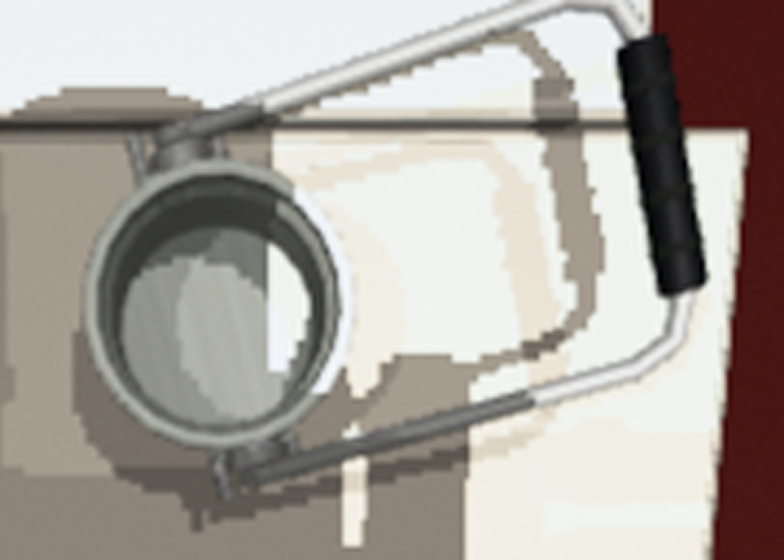

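The enlarged crop shows the outer rim spanning x 86–352, y 160–448, so its centre is (219,304). The black sleeve's ends are at (642,42) and (684,288).

```bash
python3 - <<'E'
from h import *
d=vision.capture("wrist");T=toolT();C=np.load("pics/w2_pose.npy");s=800/512
q=lambda u,v,z:onz(d,(u/2.8+320+.5)/s-.5,(v/2.8+.5)/s-.5,z,C)
b=q(219,304,62);print("rim",[q(*p,62).round(1) for p in [(219,304),(86,304),(352,304),(219,160),(219,448)]])
e1,e2=q(642,42,78),q(684,288,78);g=(e1+e2)/2
print("sleeve",e1.round(1),e2.round(1),np.linalg.norm(e1-e2),"mid",g.round(1),"dist",np.linalg.norm((g-b)[:2]),"ang",np.arctan2(*(g-b)[[1,0]]),"ang from sleeve",np.arctan2(*(e1-e2)[[1,0]])-np.pi/2)
print("pivots",q(180,145,54).round(1),q(250,470,54).round(1))
print("timer",onz(d,(259+.5)/s-.5,(295+.5)/s-.5,17,C).round(1))
print(T[:3,3],(T[:3,:3].T@(b-T[:3,3])).round(1))
E
```

```text
rim [array([500.3, 198.2,  62. ]), array([467.1, 198.2,  62. ]), array([533.5, 198.2,  62. ]), array([500.2, 231.1,  62. ]), array([500.4, 163.7,  62. ])]
sleeve [596.8 252.6  78. ] [611. 200.  78.] 54.53799306839325 mid [603.9 226.3  78. ] dist 107.32149592732102 ang 0.26483448768543105 ang from sleeve 0.2635619534681368
pivots [490.6 236.2  54. ] [508.7 158.3  54. ]
timer [381.6  53.1  17. ]
[495.32630807  87.68072565 299.96523255] [110.6   4.8 237.9]
```

```bash
python3 -m pendant '{"dp":[[0.03,0.002,0],[0.07,0.004,0.01],[0.1,0.005,0.04],[0.1106,0.0048,0.08],[0.1106,0.0048,0.11],[0.1106,0.0048,0.135],[0.1106,0.0048,0.15],[0.1106,0.0048,0.15]],"rotation":[[0,0,0],[0,0,0],[0,0,0],[0,0,0],[0,0,0],[0,0,0],[0,0,0],[0,0,0]]}' && python3 -m pendant '{"dp":[[0,0,0],[0,0,0]],"rotation":[[0,0,0],[0,0,0]]}'
python3 - <<'E'
from h import *
o=get_obs();print(o["tool_pos"],o["tcp_rot"])
ims=[]
for n in("scene","side"):
    d=vision.capture(n);f=192/np.tan(np.radians(d["vfov"]/2))
    p=d["pose"][:3,:3].T@(np.array([498,198,75.])-d["pose"][:3,3]);u=int(d["cx"]+f*p[0]/-p[2]);v=int(d["cy"]-f*p[1]/-p[2])
    u0,v0=u-35,v-38;print(n,u0,v0)
    np.save(f"pics/{n}3_raw.npy",d["pixels"])
    ims.append(cv2.resize(d["pixels"][v0:v0+75,u0:u0+50+20,::-1],None,fx=5.7,fy=5.7,interpolation=cv2.INTER_CUBIC))
cv2.imwrite("pics/c3.png",np.hstack(ims))
E
```

```text
time: 6.95
tool_pos: [499.8, 198.8, 149.3]
tcp_rot: [-3.14, 0.001, 1.57]
contact_force: [-0.3, 0.7, -0.1]
grip_width: 52.3
finger_force: 29.9
time: 7.2
tool_pos: [500.6, 199.3, 151.0]
tcp_rot: [3.14, -0.0, 1.571]
contact_force: [-0.0, -0.1, -0.5]
grip_width: 51.9
finger_force: 29.9
[500.64688485 199.28268969 151.03411534] [ 3.13958559e+00 -3.88159366e-04  1.57071371e+00]
scene 120 215
side 136 252
```

View pics/c3.png

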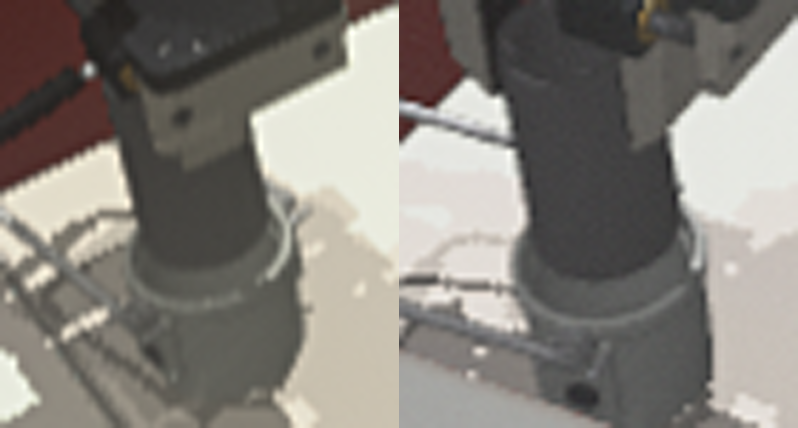

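Scene half: adapter bottom spans x 145–275, lowest y 268; rim spans 128–295, lowest y 305. Side half: adapter bottom 527–683, lowest y 278; rim 515–707, lowest y 322. The adapter is nearly over the bore; I work out the remaining offset.

```bash
python3 - <<'E'
from h import *
from scipy.optimize import least_squares
D={n:vision.capture(n) for n in("scene","side")}
off={"scene":(120,215,0),"side":(136,252,399)}
def ext(n,c,r,z):
    d=D[n];f=192/np.tan(np.radians(d["vfov"]/2));a=np.linspace(0,2*np.pi,361)
    P=np.c_[c[0]+r*np.cos(a),c[1]+r*np.sin(a),0*a+z]; p=(P-d["pose"][:3,3])@d["pose"][:3,:3]
    u=(d["cx"]-f*p[:,0]/p[:,2]-off[n][0]+.5)*5.7+off[n][2];v=(d["cy"]+f*p[:,1]/p[:,2]-off[n][1]+.5)*5.7
    return np.array([u.min(),u.max(),v.max()])
M={"rim":(34.5,62,{"scene":(128,295,305),"side":(515,707,322)}),"adp":(26,70.6,{"scene":(145,275,268),"side":(527,683,278)})}
for k,(r,z,m) in M.items():
    for cams in (["scene"],["side"],["scene","side"]):
        s=least_squares(lambda c:np.hstack([ext(n,c,r,z)-m[n] for n in cams]),[500,198])
        print(k,cams,s.x.round(1),s.fun.round(1))
E
```

```text
rim ['scene'] [498.  196.2] [-2.6  2.7 -0.2]
rim ['side'] [498.9 195.9] [-3.7  3.8 -0.3]
rim ['scene', 'side'] [498.6 196. ] [-3.   2.3 -1.3 -3.4  4.2  0.2]
adp ['scene'] [500.5 194.2] [-0.1  0.1 -0. ]
adp ['side'] [501.7 193.9] [ 2.6 -2.6  0.2]
adp ['scene', 'side'] [501.3 194. ] [-0.8 -0.6 -1.4  3.3 -2.   0.6]
```

```bash
python3 - <<'E'
from h import *
d=vision.capture("wrist");s=800/512;f=192/np.tan(np.radians(d["vfov"]/2))
C=d["T_tool_cam"]
for u,v in[(388,280),(388,282)]: print(onz(d,(u+.5)/s-.5,(v+.5)/s-.5,80.2,C).round(1))
# left/right gradient edges of adapter in w2 rows
i=cv2.cvtColor(cv2.imread("pics/w2.png"),cv2.COLOR_BGR2GRAY)
for r in(290,300,310): 
    x=np.where(i[r,320:470]<90)[0]+320;print(r,x.min(),x.max())
print([i[r,388] for r in range(272,292)])
E
```

```text
[21.9 -1.1 80.2]
[21.  -1.1 80.2]
290 356 421
300 344 432
310 338 439
[np.uint8(239), np.uint8(239), np.uint8(239), np.uint8(239), np.uint8(242), np.uint8(238), np.uint8(233), np.uint8(160), np.uint8(69), np.uint8(40), np.uint8(33), np.uint8(37), np.uint8(36), np.uint8(36), np.uint8(36), np.uint8(36), np.uint8(36), np.uint8(35), np.uint8(36), np.uint8(37)]
```

```bash
python3 -m pendant '{"dp":[[0.0023,-0.0012,0],[0.0023,-0.0012,0.004],[0.0023,-0.0012,0.008],[0.0023,-0.0012,0.011],[0.0023,-0.0012,0.013],[0.0023,-0.0012,0.013]],"rotation":[[0,0,0],[0,0,0],[0,0,0],[0,0,0],[0,0,0],[0,0,0]]}' && python3 -m pendant '{"dp":[[0,0,0.002],[0,0,0.004],[0,0,0.004]],"rotation":[[0,0,0],[0,0,0],[0,0,0]]}'
```

```text
time: 8.2
tool_pos: [498.8, 201.5, 136.8]
tcp_rot: [-3.141, 0.0, 1.571]
contact_force: [-0.1, 0.6, -0.3]
grip_width: 52.2
finger_force: 29.9
time: 8.57
tool_pos: [498.7, 201.5, 132.8]
tcp_rot: [-3.141, 0.0, 1.571]
contact_force: [-0.0, -0.5, -0.5]
grip_width: 52.1
finger_force: 29.9
```

```bash
python3 -m pendant '{"dp":[[0,0,0.002],[0,0,0.004],[0,0,0.004]],"rotation":[[0,0,0],[0,0,0],[0,0,0]]}' ; python3 -m pendant '{"dp":[[0,0,0.002],[0,0,0.004],[0,0,0.006],[0,0,0.006]],"rotation":[[0,0,0],[0,0,0],[0,0,0],[0,0,0]]}'
```

```text
time: 8.95
tool_pos: [498.7, 201.5, 128.8]
tcp_rot: [-3.141, 0.0, 1.571]
contact_force: [-0.2, 0.0, 0.3]
grip_width: 52.5
finger_force: 29.9
time: 9.45
tool_pos: [499.0, 201.5, 123.0]
tcp_rot: [3.141, 0.0, 1.571]
contact_force: [0.6, 0.3, 0.9]
grip_width: 52.6
finger_force: 29.9
```

```bash
python3 -m pendant '{"dp":[[0,0,0.006],[0,0,0.012],[0,0,0.018],[0,0,0.024],[0,0,0.03],[0,0,0.033],[0,0,0.033]],"rotation":[[0,0,0],[0,0,0],[0,0,0],[0,0,0],[0,0,0],[0,0,0],[0,0,0]]}' ; python3 -m pendant '{"dp":[[0,0,0.001],[0,0,0.002],[0,0,0.002]],"rotation":[[0,0,0],[0,0,0],[0,0,0]]}'; python3 -m pendant '{"dp":[[0,0,0.001],[0,0,0.002],[0,0,0.002]],"rotation":[[0,0,0],[0,0,0],[0,0,0]]}'
```

```text
time: 10.32
tool_pos: [498.4, 201.5, 89.5]
tcp_rot: [-3.14, 0.0, 1.571]
contact_force: [2.0, -1.2, -0.4]
grip_width: 52.0
finger_force: 29.9
time: 10.7
tool_pos: [498.5, 201.6, 87.9]
tcp_rot: [-3.141, 0.0, 1.571]
contact_force: [1.4, -0.7, -1.2]
grip_width: 52.1
finger_force: 29.9
time: 11.08
tool_pos: [498.6, 201.6, 86.2]
tcp_rot: [-3.141, 0.0, 1.571]
contact_force: [-1.7, 0.8, 3.6]
grip_width: 52.3
finger_force: 29.9
```

```bash
python3 -m pendant '{"dp":[[0,0,0.0005],[0,0,0.0005]],"rotation":[[0,0,0],[0,0,0]]}' ; python3 -m pendant '{"dp":[[0,0,0],[0,0,0],[0,0,0],[0,0,-0.01],[0,0,-0.03],[0,0,-0.07],[0,0,-0.12],[0,0,-0.174]],"rotation":[[0,0,0],[0,0,0],[0,0,0],[0,0,0],[0,0,0],[0,0,0],[0,0,0],[0,0,0]]}' 0.065; python3 -m pendant '{"dp":[[-0.04,-0.008,0],[-0.09,-0.018,0],[-0.14,-0.028,0],[-0.19,-0.038,0],[-0.24,-0.048,0],[-0.265,-0.053,0],[-0.276,-0.055,0],[-0.276,-0.055,0]],"rotation":[[0,0,0],[0,0,0],[0,0,0],[0,0,0],[0,0,0],[0,0,0],[0,0,0],[0,0,0]]}'
python3 - <<'E'
from h import *
d=shot("wrist","pics/w4"); print(get_obs()["tool_pos"])
E
```

```text
time: 11.32
tool_pos: [498.6, 201.6, 86.1]
tcp_rot: [-3.141, -0.0, 1.571]
contact_force: [-2.3, -0.4, 7.1]
grip_width: 52.0
finger_force: 30.0
time: 12.32
tool_pos: [498.5, 201.4, 261.5]
tcp_rot: [-3.141, 0.0, 1.571]
contact_force: [0.2, 0.3, -0.4]
grip_width: 64.9
finger_force: 0.0
time: 13.32
tool_pos: [443.9, -74.5, 259.8]
tcp_rot: [3.141, -0.0, 1.57]
contact_force: [-0.0, 0.6, 0.3]
grip_width: 65.1
finger_force: 0.0
[443.98000099 -73.9722788  259.70515427]
```

View pics/w4.png

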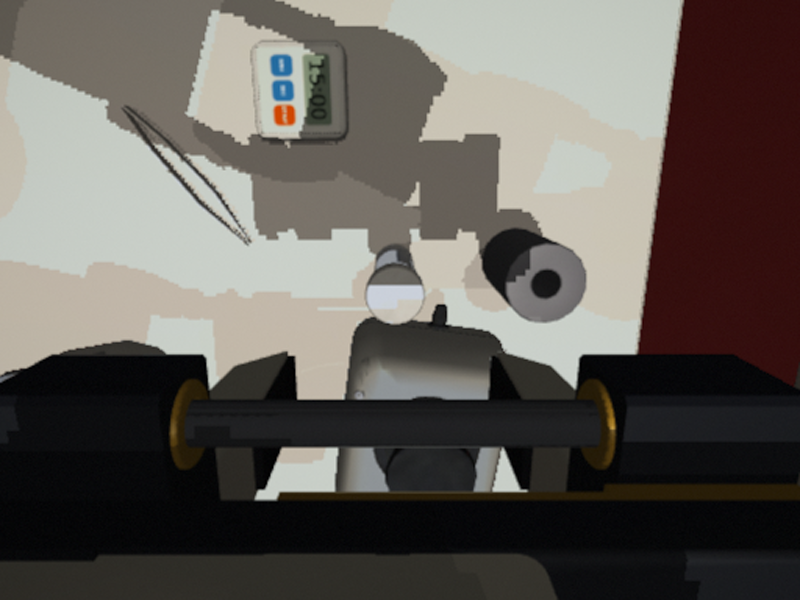

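The tube cap is centred at (395,294); the narrow adapter's top at (546,283) and the mixer lie just below and to the right of it. The timer is untouched.

```bash
python3 - <<'E'
from h import *
d=vision.capture("wrist");T=toolT();C=np.load("pics/w4_pose.npy");s=800/512
q=lambda u,v,z:onz(d,(u+.5)/s-.5,(v+.5)/s-.5,z,C)
p=q(395.5,294.5,114);print(p,q(366,294,114)-q(425,294,114),q(395,265,114)-q(395,324,114),"narrow",q(546,283,90),"mixer edge",q(380,320,100))
p[2]=107;print((T[:3,:3].T@(p-T[:3,3])).round(1))
E
```

```text
[446.72747262 -75.14679334 114.        ] [-3.41698026e+01 -2.19636936e-02  0.00000000e+00] [-0.07522834 35.16642345  0.        ] narrow [540.88339011 -73.50821135  90.        ] mixer edge [437.31904809 -94.70110847 100.        ]
[ -1.5   2.7 152.6]
```

```bash
python3 -m pendant '{"dp":[[-0.002,0.0027,0.02],[-0.002,0.0027,0.05],[-0.002,0.0027,0.08],[-0.002,0.0027,0.105],[-0.002,0.0027,0.125],[-0.002,0.0027,0.14],[-0.002,0.0027,0.1525],[-0.002,0.0027,0.1525]],"rotation":[[0,0,0],[0,0,0],[0,0,0],[0,0,0],[0,0,0],[0,0,0],[0,0,0],[0,0,0]]}' && python3 -m pendant '{"dp":[[0,0,0],[0,0,0],[0,0,0],[0,0,0],[0,0,0],[0,0,0]],"rotation":[[0,0,0],[0,0,0],[0,0,0],[0,0,0],[0,0,0],[0,0,0]]}' 0.02
```

```text
time: 14.42
tool_pos: [446.3, -75.8, 106.4]
tcp_rot: [-3.14, -0.001, 1.572]
contact_force: [0.3, 0.6, -0.4]
grip_width: 64.8
finger_force: 0.0
time: 15.18
tool_pos: [446.7, -76.6, 107.2]
tcp_rot: [3.141, 0.0, 1.571]
contact_force: [-0.2, 0.1, 2.0]
grip_width: 33.2
finger_force: 30.0
```

```bash
python3 -m pendant '{"dp":[[0,0,-0.01],[0,0,-0.04],[0,0,-0.085],[0,0,-0.13],[0.01,0.003,-0.17],[0.045,0.014,-0.19],[0.085,0.027,-0.193],[0.125,0.04,-0.193]],"rotation":[[0,0,0],[0,0,0],[0,0,0],[0,0,0],[0,0,0],[0,0,0],[0,0,0],[0,0,0]]}' && python3 -m pendant '{"dp":[[0.025,0.008,0],[0.0395,0.012,0],[0.0395,0.012,0],[0.0395,0.012,0]],"rotation":[[0,0,0],[0,0,0],[0,0,0],[0,0,0]]}'
python3 - <<'E'
from h import *
print(get_obs()["tool_pos"],get_obs()["grip_width"])
d=shot("wrist","pics/w5")
i=cv2.imread("pics/w5.png")
a=cv2.resize(i[40:200,310:490],None,fx=3.1,fy=3.1,interpolation=cv2.INTER_CUBIC)  # 558x496
b=cv2.resize(i[200:500,330:470],None,fx=1.65,fy=1.65,interpolation=cv2.INTER_CUBIC)[:496]
print(a.shape,b.shape)
cv2.imwrite("pics/w5c.png",np.hstack([a,np.vstack([b,np.zeros((496-b.shape[0],b.shape[1],3),np.uint8)])]))
E
```

```text
time: 16.18
tool_pos: [486.7, 49.7, 301.1]
tcp_rot: [3.14, 0.0, 1.57]
contact_force: [0.5, 0.0, -1.4]
grip_width: 33.3
finger_force: 30.0
time: 16.68
tool_pos: [498.3, 87.2, 300.0]
tcp_rot: [-3.141, 0.001, 1.57]
contact_force: [-0.5, -1.0, -0.7]
grip_width: 33.1
finger_force: 30.0
[498.30904842  87.22610495 300.04275485] 33.090795534218756
(496, 558, 3) (495, 231, 3)
```

View pics/w5c.png

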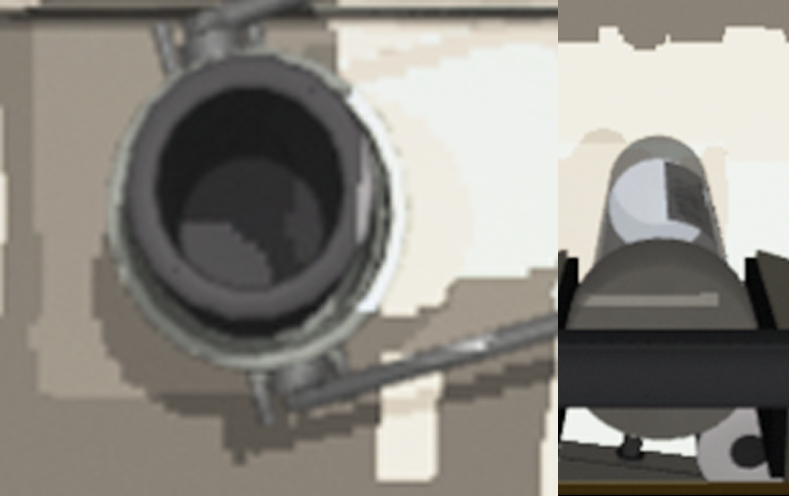

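The bucket crop shows the seated sleeve's top, outer x 125–371, y 54–320 and bore centred at (251,190). In the right half the held tube's cap spans y 238–437, its foot's far edge is at (657,136).

```bash
python3 - <<'E'
from h import *
d=vision.capture("wrist");T=toolT();C=np.load("pics/w5_pose.npy");s=800/512
def q(u,v,z,C): return onz(d,(u+.5)/s-.5,(v+.5)/s-.5,z,C)
A=lambda x,y:(310+x/3.1,40+y/3.1); B=lambda x,y:(330+(x-558)/1.65,200+y/1.65)
c=q(*A(249.5,188.5),96,C)
print("adp",c.round(1),(q(*A(371,187),96,C)-q(*A(125,187),96,C)).round(1),(q(*A(248,54),96,C)-q(*A(248,320),96,C)).round(1), "bore",q(*A(251,190),96,C).round(1),(q(*A(345,187),96,C)-q(*A(157,187),96,C)).round(1))
M=d["T_tool_cam"]
print("rim",[q(*A(*p),62,C).round(1) for p in[(108,200),(405,200),(260,370)]])
print("cap far/near",q(*B(657,238),-7,M).round(1),q(*B(657,437),-7,M).round(1))
print("foot far",q(*B(657,136),107,M).round(1), "body sides at z~107+", q(*B(607,195),107,M).round(1),q(*B(705,165),107,M).round(1))
print((T[:3,:3].T@(c-T[:3,3])).round(1))
E
```

```text
adp [497.9 198.7  96. ] [50.3  0.1  0. ] [ 0.  50.8  0. ] bore [498.2 198.4  96. ] [38.4  0.   0. ]
rim [array([465.9, 200.6,  62. ]), array([532.8, 200.6,  62. ]), array([500.2, 163.8,  62. ])]
cap far/near [22.3  0.2 -7. ] [-15.1   0.2  -7. ]
foot far [ 15.   -0.3 107. ] body sides at z~107+ [ -3.6 -15.6 107. ] [  6.   14.3 107. ]
[111.7  -0.6 204. ]
```

```bash
python3 -m pendant '{"dp":[[0.03,0,0],[0.07,-0.0005,0],[0.1,-0.0005,0.015],[0.1124,-0.0005,0.04],[0.1124,-0.0005,0.065],[0.1124,-0.0005,0.085],[0.1124,-0.0005,0.093],[0.1124,-0.0005,0.093]],"rotation":[[0,0,0],[0,0,0],[0,0,0],[0,0,0],[0,0,0],[0,0,0],[0,0,0],[0,0,0]]}' && python3 -m pendant '{"dp":[[0,0,0.001],[0,0,0.002],[0,0,0.004],[0,0,0.005],[0,0,0.006],[0,0,0.006]],"rotation":[[0,0,0],[0,0,0],[0,0,0],[0,0,0],[0,0,0],[0,0,0]]}'
python3 - <<'E'
from h import *
o=get_obs();print(o["tool_pos"],o["tcp_rot"],o["contact_force"])
ims=[]
for n in("scene","side"):
    d=vision.capture(n);f=192/np.tan(np.radians(d["vfov"]/2))
    p=d["pose"][:3,:3].T@(np.array([498,198,105.])-d["pose"][:3,3]);u=int(d["cx"]+f*p[0]/-p[2]);v=int(d["cy"]-f*p[1]/-p[2])
    u0,v0=u-25,v-25;print(n,u0,v0)
    ims.append(cv2.resize(d["pixels"][v0:v0+60,u0:u0+50,::-1],None,fx=8,fy=8,interpolation=cv2.INTER_CUBIC))
cv2.imwrite("pics/c6.png",np.hstack(ims))
E
```

```text
time: 17.77
tool_pos: [498.1, 199.9, 207.0]
tcp_rot: [-3.141, 0.0, 1.57]
contact_force: [-0.2, 0.2, 0.0]
grip_width: 33.3
finger_force: 30.0
time: 18.52
tool_pos: [498.0, 200.4, 200.9]
tcp_rot: [-3.141, 0.0, 1.571]
contact_force: [0.6, -0.3, -0.1]
grip_width: 33.3
finger_force: 30.0
[497.96112872 200.35626052 200.90892161] [-3.14143835e+00  2.27737750e-04  1.57083918e+00] [ 0.57481706 -0.2997059  -0.05792568]
scene 127 218
side 145 254
```

```bash
python3 -m pendant '{"dp":[[0,0,0.002],[0,0,0.004],[0,0,0.006],[0,0,0.008],[0,0,0.008]],"rotation":[[0,0,0],[0,0,0],[0,0,0],[0,0,0],[0,0,0]]}'; python3 -m pendant '{"dp":[[0,0,0.004],[0,0,0.008],[0,0,0.012],[0,0,0.012]],"rotation":[[0,0,0],[0,0,0],[0,0,0],[0,0,0]]}'
```

```text
time: 19.25
tool_pos: [498.0, 200.4, 192.8]
tcp_rot: [-3.141, 0.0, 1.571]
contact_force: [-0.4, -0.0, 0.6]
grip_width: 33.1
finger_force: 30.0
time: 19.75
tool_pos: [497.9, 200.3, 180.5]
tcp_rot: [-3.141, 0.0, 1.571]
contact_force: [0.3, -0.8, -1.2]
grip_width: 33.4
finger_force: 30.0
```

```bash
python3 -m pendant '{"dp":[[0,0,0.01],[0,0,0.02],[0,0,0.03],[0,0,0.04],[0,0,0.048],[0,0,0.054],[0,0,0.058],[0,0,0.058]],"rotation":[[0,0,0],[0,0,0],[0,0,0],[0,0,0],[0,0,0],[0,0,0],[0,0,0],[0,0,0]]}'; python3 -m pendant '{"dp":[[0,0,0.001],[0,0,0.002],[0,0,0.002]],"rotation":[[0,0,0],[0,0,0],[0,0,0]]}'; python3 -m pendant '{"dp":[[0,0,0.001],[0,0,0.002],[0,0,0.002]],"rotation":[[0,0,0],[0,0,0],[0,0,0]]}'
```

```text
time: 20.75
tool_pos: [497.9, 200.4, 122.7]
tcp_rot: [-3.141, 0.0, 1.571]
contact_force: [0.9, -0.8, -1.2]
grip_width: 33.1
finger_force: 30.0
time: 21.12
tool_pos: [498.1, 200.4, 121.0]
tcp_rot: [3.141, 0.0, 1.571]
contact_force: [0.8, -0.9, -0.7]
grip_width: 33.3
finger_force: 30.0
time: 21.5
tool_pos: [498.1, 200.4, 119.3]
tcp_rot: [3.141, 0.0, 1.571]
contact_force: [-1.8, -0.9, 2.8]
grip_width: 32.8
finger_force: 30.0
```

```bash
python3 -m pendant '{"dp":[[0,0,0.0007],[0,0,0.0007]],"rotation":[[0,0,0],[0,0,0]]}'; python3 -m pendant '{"dp":[[0,0,0],[0,0,0],[0,0,0],[0,0,-0.01],[0,0,-0.03],[0,0,-0.07],[0,0,-0.11],[0,0,-0.142]],"rotation":[[0,0,0],[0,0,0],[0,0,0],[0,0,0],[0,0,0],[0,0,0],[0,0,0],[0,0,0]]}' 0.06;  python3 -m pendant '{"dp":[[-0.01,0.04,0],[-0.02,0.08,0],[-0.03,0.11,0],[-0.032,0.122,0],[-0.032,0.122,0]],"rotation":[[0,0,-0.08],[0,0,-0.16],[0,0,-0.24],[0,0,-0.264],[0,0,-0.264]]}'
python3 - <<'E'
from h import *
print(get_obs()["tool_pos"],get_obs()["tcp_rot"])
d=shot("wrist","pics/w7")
E
```

```text
time: 21.75
tool_pos: [498.2, 200.5, 119.2]
tcp_rot: [3.141, -0.0, 1.571]
contact_force: [-2.3, -1.6, 8.9]
grip_width: 33.3
finger_force: 30.0
time: 22.75
tool_pos: [498.2, 200.5, 262.8]
tcp_rot: [3.14, -0.0, 1.571]
contact_force: [-0.2, 0.5, -0.8]
grip_width: 59.7
finger_force: 0.0
time: 23.38
tool_pos: [620.5, 168.1, 260.2]
tcp_rot: [-3.141, 0.0, 1.834]
contact_force: [0.3, -0.2, -0.2]
grip_width: 60.1
finger_force: 0.0
[620.47743054 168.05787587 260.20793616] [-3.14139067e+00  4.51896503e-05  1.83376190e+00]
```

View pics/w7.png

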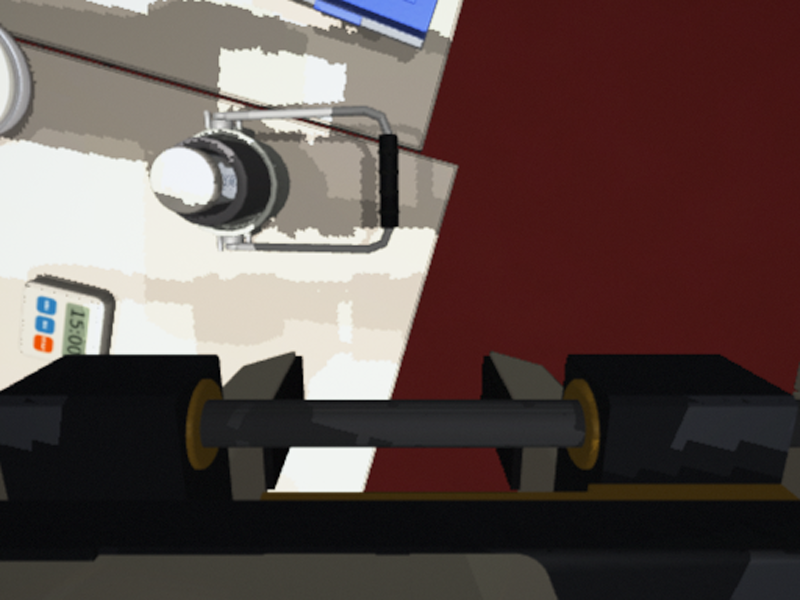

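The bail lies square to the tool. Its sleeve runs from (388,135) to (390,226), pivots are near (228,120) and (236,242), and the tube stands in the sleeve inside the bucket.

```bash
python3 - <<'E'
from h import *
d=vision.capture("wrist");T=toolT();C=np.load("pics/w7_pose.npy");s=800/512
q=lambda u,v,z:onz(d,(u+.5)/s-.5,(v+.5)/s-.5,z,C)
e1,e2=q(388,135,78),q(390,226,78);g=(e1+e2)/2
p1,p2=q(228,120,57),q(236,242,57)
print(g.round(1),np.linalg.norm(e1-e2),np.arctan2(*(e1-e2)[[1,0]])-np.pi/2+np.pi/2)
L=lambda p:(T[:3,:3].T@(p-T[:3,3])).round(1)
print("tool",L(g),L(p1),L(p2),L(np.array([498.5,198.5,54])))
print("cap top",q(185,178,126).round(1))
E
```

```text
[603.  227.7  78. ] 54.53980624006549 1.8564125365700228
tool [ 61.4  -0.6 182.6] [  99.  -103.4  203.6] [  21.  -104.4  203.6] [  60.4 -109.   206.6]
cap top [499.4 202.4 126. ]
```

```bash
python3 -m pendant '{"dp":[[0.03,0.014,0.04],[0.0605,0.029,0.087],[0.0605,0.017,0.125],[0.0605,0.008,0.155],[0.0605,0.0025,0.1725],[0.0605,-0.0006,0.1826],[0.0605,-0.0006,0.1826]],"rotation":[[0.15,0,0],[0.3,0,0],[0.3,0,0],[0.3,0,0],[0.3,0,0],[0.3,0,0],[0.3,0,0]]}'
python3 - <<'E'
from h import *
o=get_obs();print(o["tool_pos"],o["tcp_rot"],o["contact_force"])
d=shot("wrist","pics/w8")
E
```

```text
time: 24.35
tool_pos: [603.2, 226.8, 77.9]
tcp_rot: [-2.841, 0.0, 1.835]
contact_force: [-0.0, -0.6, 0.3]
grip_width: 59.7
finger_force: 0.0
[603.24410945 226.82274236  77.89315024] [-2.84111208e+00  1.41343107e-04  1.83502601e+00] [-0.04058778 -0.59309853  0.26117985]
```

View pics/w8.png

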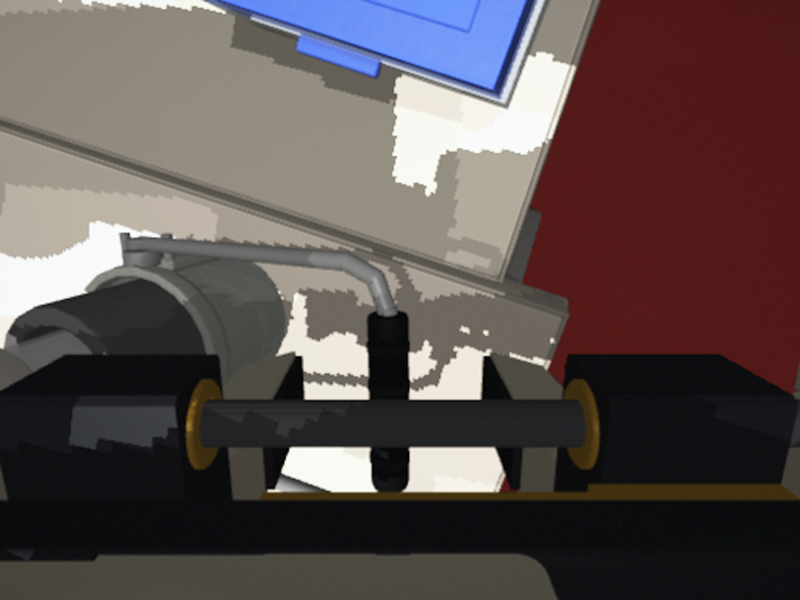

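The sleeve hangs between the open fingers, column 389 against the fingers' middle at 392, rows 311–492, about 1–2 mm along the tool's +x from centred.

```bash
python3 -m pendant '{"dp":[[0.0012,0,0],[0.0012,0,0],[0.0012,0,0],[0.0012,0,0],[0.0012,0,0],[0.0012,0,0],[0.0012,0,0],[0.0012,0,0]],"rotation":[[0,0,0],[0,0,0],[0,0,0],[0,0,0],[0,0,0],[0,0,0],[0,0,0],[0,0,0]]}' 0.0
python3 - <<'E'
from h import *
o=get_obs();P=o["tool_pos"];print(P,o["tcp_rot"],o["contact_force"])
# pivot on the circle: grip at 110 mm, height z; tool axes rows for arc
T=toolT();Rm=T[:3,:3]
bx=np.array([np.cos(.264),np.sin(.264),0])
th0=np.arccos((P[2]-54)/110);print("th0",th0)
piv=P-110*(np.sin(th0)*bx+np.array([0,0,np.cos(th0)]));print("pivot",piv.round(1))
for th in np.linspace(th0,0,17)[1:]:
    d=110*(np.sin(th)*bx+np.array([0,0,np.cos(th)]))+piv-P
    print(round(th,3),(Rm.T@d/1000).round(4), round(-0.3*(1-th/th0),3))
E
```

```text
time: 25.4
tool_pos: [603.2, 227.8, 77.6]
tcp_rot: [-2.841, 0.0, 1.835]
contact_force: [-1.4, -0.7, -0.7]
grip_width: 10.8
finger_force: 30.0
[603.15528619 227.7530376   77.58739595] [-2.84095745e+00  8.31585987e-05  1.83485299e+00] [-1.37415374 -0.67321974 -0.69690896]
th0 1.3546872155976741
pivot [499.4 199.7  54. ]
1.27 [-0.     -0.0049 -0.0079] -0.019
1.185 [-0.     -0.0105 -0.0153] -0.038
1.101 [-0.     -0.0167 -0.0223] -0.056
1.016 [-0.     -0.0235 -0.0287] -0.075
0.931 [-0.     -0.0308 -0.0345] -0.094
0.847 [-0.     -0.0385 -0.0397] -0.112
0.762 [-0.     -0.0467 -0.0442] -0.131
0.677 [-0.     -0.0552 -0.0479] -0.15
0.593 [-0.    -0.064 -0.051] -0.169
0.508 [-0.     -0.073  -0.0533] -0.188
0.423 [-0.     -0.0822 -0.0548] -0.206
0.339 [-0.     -0.0915 -0.0556] -0.225
0.254 [-0.     -0.1008 -0.0555] -0.244
0.169 [-0.     -0.11   -0.0547] -0.262
0.085 [-0.     -0.1192 -0.0531] -0.281
0.0 [-0.     -0.1282 -0.0507] -0.3
```

```bash
python3 -m pendant '{"dp":[[0,-0.0049,-0.0079],[0,-0.0105,-0.0153],[0,-0.0167,-0.0223],[0,-0.0235,-0.0287],[0,-0.0308,-0.0345],[0,-0.0385,-0.0397],[0,-0.0467,-0.0442],[0,-0.0552,-0.0479]],"rotation":[[-0.019,0,0],[-0.038,0,0],[-0.056,0,0],[-0.075,0,0],[-0.094,0,0],[-0.112,0,0],[-0.131,0,0],[-0.15,0,0]]}'
python3 -m pendant '{"dp":[[0,0,0],[0,0,0]],"rotation":[[0,0,0],[0,0,0]]}'
python3 - <<'E'
from h import *
o=get_obs();P=o["tool_pos"];print(P,o["tcp_rot"],o["contact_force"])
Rm=toolT()[:3,:3];bx=np.array([np.cos(.264),np.sin(.264),0]);piv=np.array([499.4,199.7,54]);th0=.677
print("resid",(110*(np.sin(th0)*bx+np.array([0,0,np.cos(th0)]))+piv-P).round(1))
P=110*(np.sin(th0)*bx+np.array([0,0,np.cos(th0)]))+piv
for th in np.linspace(th0,0,9)[1:]:
    print(round(th,3),(Rm.T@(110*(np.sin(th)*bx+np.array([0,0,np.cos(th)]))+piv-P)/1000).round(4), round(-0.15*(1-th/th0),3))
E
```

```text
time: 26.4
tool_pos: [565.7, 217.6, 140.2]
tcp_rot: [-2.993, 0.0, 1.835]
contact_force: [-1.2, 0.0, -2.6]
grip_width: 10.8
finger_force: 30.0
time: 26.65
tool_pos: [566.2, 217.7, 139.7]
tcp_rot: [-2.992, 0.0, 1.835]
contact_force: [-0.4, -0.4, -1.8]
grip_width: 11.0
finger_force: 30.0
[566.20356204 217.73640211 139.67781159] [-2.99160955e+00  1.13822921e-04  1.83477778e+00] [-0.40192526 -0.41948185 -1.82098878]
resid [-0.3 -0.1  0.1]
0.592 [-0.     -0.0082 -0.0043] -0.019
0.508 [-0.     -0.0168 -0.008 ] -0.038
0.423 [-0.     -0.0257 -0.0108] -0.056
0.338 [-0.     -0.0347 -0.013 ] -0.075
0.254 [-0.     -0.0439 -0.0143] -0.094
0.169 [-0.     -0.0532 -0.0149] -0.112
0.085 [-0.     -0.0625 -0.0147] -0.131
0.0 [-0.     -0.0718 -0.0137] -0.15
```

```bash
python3 -m pendant '{"dp":[[0,-0.0082,-0.0043],[0,-0.0168,-0.008],[0,-0.0257,-0.0108],[0,-0.0347,-0.013],[0,-0.0439,-0.0143],[0,-0.0532,-0.0149],[0,-0.0625,-0.0147],[0,-0.0718,-0.0137]],"rotation":[[-0.019,0,0],[-0.038,0,0],[-0.056,0,0],[-0.075,0,0],[-0.094,0,0],[-0.112,0,0],[-0.131,0,0],[-0.15,0,0]]}'
python3 -m pendant '{"dp":[[0,0,0],[0,0,0],[0,0,0],[0,0,0]],"rotation":[[0,0,0],[0,0,0],[0,0,0],[0,0,0]]}'
python3 - <<'E'
from h import *
o=get_obs();print(o["tool_pos"],o["tcp_rot"],o["contact_force"])
i=[]
for n in("scene","side"):
    d=vision.capture(n)["pixels"];x0=100 if n=="scene" else 120
    i.append(cv2.resize(d[150:350,x0:x0+130,::-1],None,fx=3,fy=3,interpolation=cv2.INTER_CUBIC))
cv2.imwrite("pics/c9.png",np.hstack(i))
E
```

```text
time: 27.65
tool_pos: [499.6, 199.6, 164.7]
tcp_rot: [3.139, 0.0, 1.835]
contact_force: [0.3, -1.0, -1.4]
grip_width: 11.1
finger_force: 30.0
time: 28.15
tool_pos: [500.4, 199.8, 164.6]
tcp_rot: [3.14, 0.0, 1.835]
contact_force: [0.3, -2.0, 5.6]
grip_width: 11.0
finger_force: 30.0
[500.40891331 199.82400873 164.56025048] [3.13994571e+00 3.40754393e-04 1.83475309e+00] [ 0.25497093 -2.02453443  5.55936714]
```

```bash
python3 -m pendant '{"dp":[[0,0,-0.0005],[0,0,-0.001],[0,0,-0.002],[0,0,-0.003],[0,0,-0.004],[0,0,-0.005],[0,0,-0.006],[0,0,-0.006]],"rotation":[[0,0,0],[0,0,0],[0,0,0],[0,0,0],[0,0,0],[0,0,0],[0,0,0],[0,0,0]]}'; python3 -m pendant '{"dp":[[0,0,0],[0,0,0],[0,0,0],[0,0,0]],"rotation":[[0,0,0],[0,0,0],[0,0,0],[0,0,0]]}'; python3 -c "
from plant import get_obs;o=get_obs();print(o['contact_force'],o['moment'])"
```

```text
time: 29.25
tool_pos: [499.6, 199.8, 170.1]
tcp_rot: [3.141, 0.0, 1.835]
contact_force: [0.4, -0.6, -5.8]
grip_width: 11.0
finger_force: 30.0
time: 29.75
tool_pos: [499.6, 199.8, 170.0]
tcp_rot: [-3.142, 0.0, 1.835]
contact_force: [0.4, -0.9, -6.9]
grip_width: 11.2
finger_force: 30.0
[ 0.35190231 -0.88330655 -6.93665648] [-0.01476451 -0.06694405  0.02636065]
```

```bash
Z='"rotation":[[0,0,0],[0,0,0],[0,0,0],[0,0,0],[0,0,0],[0,0,0],[0,0,0],[0,0,0]]'; 
python3 -m pendant '{"dp":[[0,0,-0.001],[0,0,-0.003],[0,0,-0.007],[0,0,-0.013],[0,0,-0.02],[0,0,-0.028],[0,0,-0.036],[0,0,-0.044]],"rotation":[[0,0,0],[0,0,0],[0,0,0],[0,0,0],[0,0,0],[0,0,0],[0,0,0],[0,0,0]]}'
python3 -m pendant '{"dp":[[0,0,-0.008],[0,0,-0.016],[0,0,-0.024],[0,0,-0.032],[0,0,-0.04],[0,0,-0.048],[0,0,-0.056],[0,0,-0.064]],"rotation":[[0,0,0],[0,0,0],[0,0,0],[0,0,0],[0,0,0],[0,0,0],[0,0,0],[0,0,0]]}'
python3 -m pendant '{"dp":[[0,0,-0.008],[0,0,-0.016],[0,0,-0.024],[0,0,-0.032],[0,0,-0.04],[0,0,-0.047],[0,0,-0.053],[0,0,-0.057]],"rotation":[[0,0,0],[0,0,0],[0,0,0],[0,0,0],[0,0,0],[0,0,0],[0,0,0],[0,0,0]]}'
python3 -m pendant '{"dp":[[0,0,-0.003],[0,0,-0.0045],[0,0,-0.005],[0,0,-0.005],[0,0,-0.005],[0,0,-0.005],[0,0,-0.005],[0,0,-0.005]],"rotation":[[0,0,0],[0,0,0],[0,0,0],[0,0,0],[0,0,0],[0,0,0],[0,0,0],[0,0,0]]}'
python3 - <<'E'
from h import *
o=get_obs();print(o["tool_pos"],o["tcp_rot"],o["contact_force"],o["moment"])
for n in("scene","side"):
    a=vision.capture(n);np.save(f"pics/f_{n}1.npy",a["pixels"])
E
python3 -m pendant '{"dp":[[0,0,0],[0,0,0]],"rotation":[[0,0,0],[0,0,0]]}'
python3 - <<'E'
from h import *
for n in("scene","side"):
    b=vision.capture(n)["pixels"].astype(int);a=np.load(f"pics/f_{n}1.npy").astype(int)
    D=np.abs(a-b).max(2);y,x=np.where(D>60);print(n,len(x),(x.min(),x.max(),y.min(),y.max()) if len(x) else "",D.mean())
E
```

```text
time: 30.75
tool_pos: [499.6, 199.8, 214.7]
tcp_rot: [3.141, 0.0, 1.835]
contact_force: [-0.2, -0.1, -5.7]
grip_width: 10.9
finger_force: 30.0
time: 31.75
tool_pos: [499.6, 199.8, 278.6]
tcp_rot: [-3.142, 0.0, 1.835]
contact_force: [-0.3, 0.4, -5.1]
grip_width: 10.7
finger_force: 30.0
time: 32.75
tool_pos: [499.6, 199.8, 335.4]
tcp_rot: [3.141, 0.0, 1.835]
contact_force: [0.0, -0.5, -6.0]
grip_width: 11.2
finger_force: 30.0
time: 33.75
tool_pos: [499.5, 199.8, 340.0]
tcp_rot: [-3.141, 0.0, 1.835]
contact_force: [0.3, -0.5, -6.2]
grip_width: 11.1
finger_force: 30.0
[499.544967   199.77449611 339.99837735] [-3.14149419e+00  8.94424757e-05  1.83483370e+00] [ 0.26288535 -0.50878941 -6.24294168] [-0.02358695 -0.13334022 -0.05012125]
time: 34.1
tool_pos: [499.6, 199.8, 340.0]
tcp_rot: [3.142, 0.0, 1.835]
contact_force: [-0.8, -0.4, -5.4]
grip_width: 11.1
finger_force: 30.0
scene 1 (np.int64(148), np.int64(148), np.int64(352), np.int64(352)) 1.0604756673177083
side 1 (np.int64(168), np.int64(168), np.int64(91), np.int64(91)) 2.045344034830729
```

```bash
python3 - <<'E'
from h import *
for n in("scene","side"):
    d=vision.capture(n);b=d["pixels"].astype(int);a=np.load(f"pics/{n}3_raw.npy").astype(int)
    D=np.abs(a-b).max(2);D[D<30]=0
    f=192/np.tan(np.radians(d["vfov"]/2))
    def pr(P):
        p=(P-d["pose"][:3,3])@d["pose"][:3,:3];return d["cx"]-f*p[...,0]/p[...,2],d["cy"]+f*p[...,1]/p[...,2]
    t=np.linspace(0,2*np.pi,181)
    print(n)
    for z in(177,185,195,205,215):
        u,v=pr(np.c_[499.5+32*np.cos(t),199.7+32*np.sin(t),0*t+z])
        out=[]
        for k,sg in((u.argmin(),-1),(u.argmax(),1)):
            r=int(round(v[k]));c=int(round(u[k]));seg=b[r,c-7:c+8].sum(1)/3
            g=np.abs(np.diff(seg));out+= [round(u[k],1),c-7+g.argmax()+.5,int(g.max())]
        print(z,out)
    u,v=pr(np.c_[499.5+32*np.cos(t),199.7+32*np.sin(t),0*t+176]);k=v.argmax();c=int(round(u[k]));r=int(round(v[k]))
    print("bottom pred",round(v[k],1),(b[r-8:r+9,c].sum(1)//3),r-8)
E
```

```text
scene
177 [np.float64(131.1), np.float64(132.5), 10, np.float64(161.5), np.float64(161.5), 12]
185 [np.float64(130.4), np.float64(132.5), 22, np.float64(161.0), np.float64(160.5), 18]
195 [np.float64(129.4), np.float64(127.5), 22, np.float64(160.2), np.float64(160.5), 10]
205 [np.float64(128.5), np.float64(127.5), 24, np.float64(159.5), np.float64(160.5), 16]
215 [np.float64(127.5), np.float64(124.5), 25, np.float64(158.8), np.float64(160.5), 20]
bottom pred 230.2 [ 91  91  90  93  91  91  91  85  71  70  69  71  69  67  66 106 192] 222
side
177 [np.float64(146.8), np.float64(152.5), 26, np.float64(181.8), np.float64(181.5), 119]
185 [np.float64(146.2), np.float64(146.5), 22, np.float64(181.4), np.float64(181.5), 136]
195 [np.float64(145.4), np.float64(145.5), 23, np.float64(180.8), np.float64(180.5), 77]
205 [np.float64(144.6), np.float64(144.5), 27, np.float64(180.3), np.float64(180.5), 115]
215 [np.float64(143.8), np.float64(144.5), 17, np.float64(179.7), np.float64(179.5), 77]
bottom pred 263.8 [ 96  97  93  95  97  96  86 181 227 230 229 228 229 229 228 229 229] 256
```

```bash
python3 -c "
from plant import workorder;print(workorder.close_job())"
```

```text
the job is handed in; nothing more can be done
None
```

I handed the job in with the arm holding the loaded bucket by its black sleeve, upright and still, about 175 mm above the bench. Forces showed the wide-bore adapter and the capped tube reaching their floors, and the other adapter, the bottle and the timer were left alone; the pictures don't measure the final state directly.

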